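# Line up four pneumatic cylinders by height on the bench strip

## Robot

A 6-joint arm with a two-finger parallel gripper is mounted at the origin on a cart in front of the work surface, level with it; the furniture and walls round the work are solid. World frame = base frame: x ahead of the robot, y to its left, z up, the work surface at z = 0. Lengths are in m, angles in degrees, forces in N, time in s.
With the tool pointing down it reaches from about 0.35 to 0.875 m from the base axis. Payload 4.2 kg.
Tool frame: the origin (TCP) lies midway between the tips of the shut fingers; the grasp point (between the pads) lies 19 mm behind it; z points along the fingers, y is the line along which they close (so a half turn about z gives the same grasp; the last joint's range is limited). The gripper opens to 87 mm and grips with 3 to 60 N. Pads are 19 mm wide; open, the fingers measure 117 mm over their backs; the gripper's body (75 mm by 190 mm) begins 51 mm behind the grasp point.
Start: joints at [-58.178, 22.042, 0.453, 0, -68.411, -14.817], TCP at [0.183, -0.598, 0.223] pointing down, gripper open.
Joint ranges: [-179.83, 179.83], [-69.29, 118.12], [-61.27, 80.66], [-181.25, 117.63], [-171.15, -9.14], [-177.46, 177.46]. Speed limits (degrees/s): [159.86, 159.86, 180, 180, 180, 180].

## Interface

Orientations are given as [roll, pitch, yaw] about the fixed x, y, z axes, in that order (R = Rz(yaw) Ry(pitch) Rx(roll)).
In Python, from rig import arm, eyes gives the robot as it stands.
- The arm moves only by the tool step_arm, never from a script. Its argument "series" is a list of rows, each an object of numbers: "tx", "ty", "tz": the shift along the world's x, y, z in m; "ax", "ay", "az": the turn, a rotation vector about the world's x, y, z in degrees. A call has 1 to 10 rows; each row is the pose to reach, as a shift and turn from the pose commanded when the call began; what a row does not reach only later rows make up. A row lasts 1/8 s, in which the tool goes at most 62.5 mm and 10.7 degrees, less where a joint would pass 70% of its speed; a pose out of reach is approached as far as the arm can. A call with a gripper value outside its range is refused whole. "fingers" is the finger opening in m, from 0 to 0.087, set as the call begins (left out, the last holds). The fingers move at their own pace and stop on an object; "grip_force" is the grip in N (left out, the last holds). Time passes only in rows, so rows that repeat a pose let the fingers close. It gives the time, the measured TCP pose, the force, the opening and the grip force at its end, in the units of the state.
- arm.get_obs(): the state, without advancing time (a new reading comes with each control period).
- eyes.capture(name): name is "side" or "top" or "wrist"; returns (picture, depth): 420x560x3 uint8, red, green, blue; 420x560 float32, m along the optical axis (not along the pixel's ray), 0 where there is no reading.
- eyes.calibration(name): a dict with "camera_matrix" (3x3 intrinsics, pixels), "extrinsics" (4x4, takes a point from camera to world coordinates). Camera axes: x right, y down, z forward; pixel columns grow to the right and rows downward; lengths in m; the calibration is good to about 2 mm. A picture is of the moment at which its call begins: read the wrist's pose just before it. calibration takes no time and is no camera call; for the wrist camera it gives the pose at the moment of the call.
- arm.close_job(): hands the job in; it is judged then, once.
The state is a dict: "time_s": time; "qpos": joint angles; "qvel": joint speeds; "effort": joint torques, N m; "ee_pos": TCP position; "eef_rot": TCP orientation; "contact_force": force on the tool from outside, world axes, zero at the start; "wrist_torque": the same for the moment, N m; "grip_width": finger opening in m; "grasp_force": force on a finger pad.
Only numpy, scipy, OpenCV 4.12 (cv2) and the standard library are available. Lean on these libraries where they do the work, as an engineer would, in place of code of your own. Each camera call takes 0.05 s, during which the arm holds its last target. There are 200 camera calls.

## Task

Line up the four loose cylinders on the aluminium strip in order of height: stand each upright and centred on a black pad of its own, the shortest on the pad next to the green block, then ever taller up to the tallest next to the orange block. Do not tip any of them over, and let go of them all at the end.

Things in the scene. Friction and masses are not known exactly. Their poses are not given: they have to be found in the camera images.
- cyl_bare: Shortest cylinder: a bare square silvery cylinder body without any rod, 60 x 60 mm and 58 mm high, standing upright. Loose. Origin: centre of its underside, z up, x and y square to the sides. It starts in an arc with the others, about 96 mm from its neighbours to left and right, with free room in front of it and behind it for the fingers. About 0.6 kg.
- cyl_small: Second shortest cylinder: square aluminium body 52 x 52 mm, 62 mm high, with a slim round rod rising from the middle of its top, 106 mm high in all. Loose. Origin: centre of its underside, z up, x and y square to the sides. It starts in an arc with the others, about 96 mm from its neighbours to left and right, with free room in front of it and behind it for the fingers. About 0.45 kg.
- cyl_medium: Third cylinder: square aluminium body 56 x 56 mm, 96 mm high, with dark grooves down the sides and a rod with a dark nut on top, 138 mm high in all. Loose. Origin: centre of its underside, z up, x and y square to the sides. It starts in an arc with the others, about 96 mm from its neighbours to left and right, with free room in front of it and behind it for the fingers. About 0.6 kg.
- cyl_tall: Tallest cylinder: square aluminium body 66 x 66 mm, 125 mm high, with a rod on top, 169 mm high in all. Loose. Origin: centre of its underside, z up, x and y square to the sides. It starts in an arc with the others, about 96 mm from its neighbours to left and right, with free room in front of it and behind it for the fingers. About 0.9 kg; grip the body just below its top so that the rod has room inside the gripper.
- pad_1: Fixed black rubber pad 70 x 70 x 2 mm with white corner ticks, one of four alike in a straight row, 78 mm from centre to centre, on a flat aluminium strip (358 x 74 x 8 mm). Pads 1 to 4 follow one another along the strip, 1 at the robot's right; this is number 1. Origin: centre of the pad's underside, x square across the strip (away from the robot), y along the strip from pad 1 to pad 4; its top is 2 mm above the origin and 10 mm above the bench.
- pad_2: Fixed black rubber pad 70 x 70 x 2 mm with white corner ticks, one of four alike in a straight row, 78 mm from centre to centre, on a flat aluminium strip (358 x 74 x 8 mm). Pads 1 to 4 follow one another along the strip, 1 at the robot's right; this is number 2. Origin: centre of the pad's underside, x square across the strip (away from the robot), y along the strip from pad 1 to pad 4; its top is 2 mm above the origin and 10 mm above the bench.
- pad_3: Fixed black rubber pad 70 x 70 x 2 mm with white corner ticks, one of four alike in a straight row, 78 mm from centre to centre, on a flat aluminium strip (358 x 74 x 8 mm). Pads 1 to 4 follow one another along the strip, 1 at the robot's right; this is number 3. Origin: centre of the pad's underside, x square across the strip (away from the robot), y along the strip from pad 1 to pad 4; its top is 2 mm above the origin and 10 mm above the bench.
- pad_4: Fixed black rubber pad 70 x 70 x 2 mm with white corner ticks, one of four alike in a straight row, 78 mm from centre to centre, on a flat aluminium strip (358 x 74 x 8 mm). Pads 1 to 4 follow one another along the strip, 1 at the robot's right; this is number 4. Origin: centre of the pad's underside, x square across the strip (away from the robot), y along the strip from pad 1 to pad 4; its top is 2 mm above the origin and 10 mm above the bench.
- green_block: Fixed green block 60 x 12 x 20 mm across one end of the strip, next to an end pad (its centre 52 mm beyond that pad's centre). It marks the end where the shortest cylinder belongs; which end that is changes. Origin: centre of its underside. (A solid blue air gun with a red hose hangs to the right of the strip.)
- orange_block: Fixed orange block 60 x 12 x 20 mm across one end of the strip, next to an end pad (its centre 52 mm beyond that pad's centre). It marks the end where the tallest cylinder belongs; which end that is changes. Origin: centre of its underside. (A solid blue air gun with a red hose hangs to the right of the strip.)
Things that resemble listed ones, but are neither listed nor needed, are in the scene too. What is shaped like the cyl_tall but purple is not meant.

How it is judged (in metres and radians):
At the end, for the whole second after the job is handed in: From the green block to the orange block the pads carry, in this order, the bare cylinder body, the small, the medium and the tall cylinder; each stands on its pad with its centre within 12 mm of the pad's centre, upright within 0.1 rad, released and at rest (((horizontal distance between green_block and pad_1 below 0.08 m and horizontal distance between cyl_bare and pad_1 below 0.012 m and z of cyl_bare in the frame of pad_1 between -0.003 and 0.006 m and horizontal distance between cyl_small and pad_2 below 0.012 m and z of cyl_small in the frame of pad_2 between -0.003 and 0.006 m and horizontal distance between cyl_medium and pad_3 below 0.012 m and z of cyl_medium in the frame of pad_3 between -0.003 and 0.006 m and horizontal distance between cyl_tall and pad_4 below 0.012 m and z of cyl_tall in the frame of pad_4 between -0.003 and 0.006 m) or (horizontal distance between green_block and pad_4 below 0.08 m and horizontal distance between cyl_bare and pad_4 below 0.012 m and z of cyl_bare in the frame of pad_4 between -0.003 and 0.006 m and horizontal distance between cyl_small and pad_3 below 0.012 m and z of cyl_small in the frame of pad_3 between -0.003 and 0.006 m and horizontal distance between cyl_medium and pad_2 below 0.012 m and z of cyl_medium in the frame of pad_2 between -0.003 and 0.006 m and horizontal distance between cyl_tall and pad_1 below 0.012 m and z of cyl_tall in the frame of pad_1 between -0.003 and 0.006 m)) and angle between each of cyl_bare, cyl_small, cyl_medium, cyl_tall's own z axis and vertical below 0.1 rad and linear speed of each of cyl_bare, cyl_small, cyl_medium, cyl_tall below 0.02 m/s and angular speed of each of cyl_bare, cyl_small, cyl_medium, cyl_tall below 0.2 rad/s); the robot touches nothing.
It fails at once if a cylinder is tipped over (more than 0.7 rad) (angle between any of cyl_bare, cyl_small, cyl_medium, cyl_tall's own z axis and vertical above 0.7 rad).
It also fails if it takes over 104 s, if anything falls off the work surface, if the arm or the gripper's body presses on something with over 40 N, if the wrist force passes 120 N, or if a joint passes its speed limit or range.

## Working session

There is one attempt and no reset: what is moved stays moved. The work goes in short steps, Python scripts to look and compute and a tool call to move; the robot and the scene stay as the last step left them, time stands still between calls to the robot, and variables do not carry over. Pictures are saved under pics/ and viewed, at most 14 in all, crops included, and the job is handed in when it is done.

Besides the shell and the picture viewer there is one more tool, called as name(argument=value, ...) on one line, values as JSON. step_arm: Moves the arm, as the interface text tells. Its arguments: {"type":"object","properties":{"series":{"type":"array"},"fingers":{"type":"number"},"grip_force":{"type":"number"}},"required":["series"]}

```bash
mkdir -p pics; python3 - <<'E'
from rig import arm, eyes
import cv2,numpy as np
for n in ["top","side"]:
    p,d=eyes.capture(n); c=eyes.calibration(n)
    cv2.imwrite(f"pics/{n}0.png",p[:,:,::-1]); np.savez(f"{n}0.npz",p=p,d=d,K=c["camera_matrix"],E=c["extrinsics"])
    print(n,np.round(c["camera_matrix"],1).tolist(),np.round(c["extrinsics"],3).tolist())
print(arm.get_obs())
E
```

```text
top [[460.8, 0.0, 278.9], [0.0, 460.8, 204.6], [0.0, 0.0, 1.0]] [[-0.014, -0.994, 0.112, 0.447], [-1.0, 0.016, 0.016, 0.219], [-0.018, -0.112, -0.994, 0.957], [0.0, 0.0, 0.0, 1.0]]
side [[540.8, 0.0, 276.7], [0.0, 540.8, 213.1], [0.0, 0.0, 1.0]] [[-0.992, -0.116, 0.057, 0.462], [-0.128, 0.827, -0.547, 0.796], [0.016, -0.55, -0.835, 0.901], [0.0, 0.0, 0.0, 1.0]]
{'time_s': 0.1, 'qpos': array([-5.81763840e+01,  2.20874852e+01,  3.86927773e-01, -2.58394944e-02,
       -6.84119745e+01, -1.48162122e+01]), 'qvel': array([-0.05878529,  0.01491975,  0.19301522,  0.22520973,  0.05973836,
       -0.06506017]), 'effort': array([-1.31287193e-04, -3.91689348e+01,  1.87934268e+01,  4.23179537e+00,
        1.34837336e-02, -7.62729928e-05]), 'ee_pos': array([ 0.18266196, -0.59713868,  0.2215511 ]), 'eef_rot': array([ 1.79885068e+02, -5.56711028e-03, -1.63002121e+02]), 'contact_force': array([-0.4453177 , -0.22960331,  0.35258557]), 'wrist_torque': array([-0.02494788,  0.04543567, -0.04106556]), 'grasp_force': 0.0, 'grip_width': 0.08723661217403304}
```

View pics/top0.png

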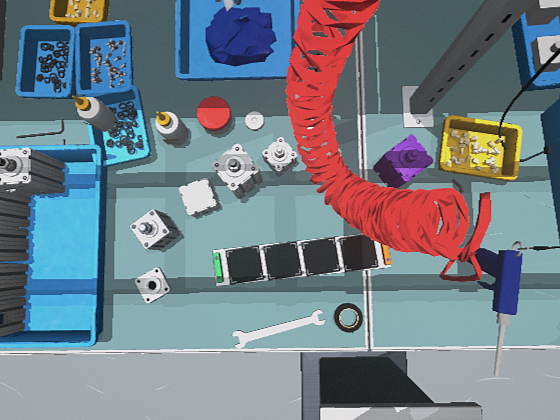

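View pics/side0.png

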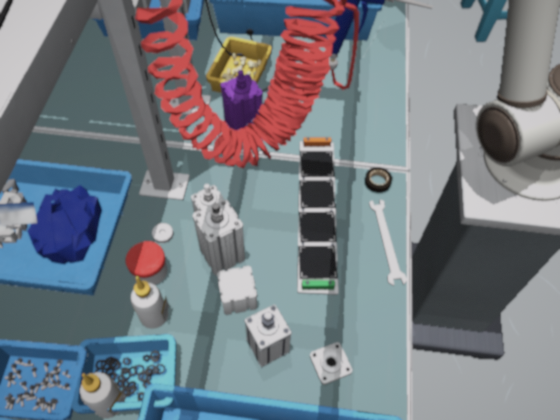

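The top view shows green at the left (215,266), which is the pad 4 end, and orange at the right (386,255). There are five silver candidates: (280,153), (237,167), (198,196), (152,228) and (152,285). I'll use depth to tell them apart.

```bash
cat > h.py <<'E'
import numpy as np,cv2
def cloud(d,K,E):
    v,u=np.mgrid[:d.shape[0],:d.shape[1]]
    P=np.stack([(u-K[0,2])/K[0,0]*d,(v-K[1,2])/K[1,1]*d,d],-1)
    return P@E[:3,:3].T+E[:3,3]
E
python3 - <<'E'
from h import *
ims=[]
for n in ["top","side"]:
    z=np.load(n+"0.npz"); W=cloud(z["d"],z["K"],z["E"]); 
    if n=="top":
        T=W
        for (u,v) in [(280,153),(237,167),(198,196),(152,228),(152,285),(216,266),(386,255),(405,155)]:
            b=W[v-28:v+29,u-28:u+29]; ok=z["d"][v-28:v+29,u-28:u+29]>0
            h=b[...,2][ok]; print((u,v),np.round(W[v,u],3),"z hist",np.histogram(h,bins=np.arange(-.01,.2,.01))[0])
        r=z["p"]; m=(r[...,0]>170)&(r[...,1]<70)&(r[...,2]<70)&(z["d"]>0)
        Q=W[m]; 
        for x0 in np.arange(.2,.9,.05):
            s=Q[(Q[:,0]>=x0)&(Q[:,0]<x0+.05)]
            if len(s)>20: print("hose x",round(x0,2),"y",np.round(np.percentile(s[:,1],[1,99]),3),"z",np.round(np.percentile(s[:,2],[1,50,99]),3))
    ims.append(z["p"])
a=cv2.resize(ims[0][125:320,110:410],(800,520),interpolation=cv2.INTER_CUBIC)
cv2.imwrite("pics/crop0.png",a[:,:,::-1])
E
```

```text
(280, 153) [0.645 0.23  0.09 ] z hist [  51 1709   71   31   37   43   43  535   78   24   31   38   15   79
   23   43   24   43   51   40]
(237, 167) [0.607 0.306 0.147] z hist [  54 1524   28   29   41   34   52   66   30   25   34   46   37  781
  339   16   50   21   22    0]
(198, 196) [0.568 0.393 0.058] z hist [  71 1985   36   39   38   40  583  316    0    0    0    4    5   99
   20    0    0    0    0    0]
(152, 228) [0.504 0.47  0.103] z hist [  68 1875   46   44   45   55   47   47   54   53  644  139    3   73
   35   10    0    0    0    0]
(152, 285) [0.394 0.493 0.017] z hist [  69 2407  693   64    0    0    0    0    0    0    0    0    0    0
    0    0    0    0    0    0]
(216, 266) [0.43  0.362 0.03 ] z hist [  75 2331  635  128   66    0    0    0    0    0    0    0    0    0
    0    0    0    0    0    0]
(386, 255) [0.448 0.022 0.028] z hist [  77 1409  580   94   40    0    0    0    0    0    0    0    0    0
    0    1    1    7   15    8]
(405, 155) [0.625 0.005 0.141] z hist [  50 1468   23   24   26   34   39   42   47   45   50   60   67  816
  320   23   54   31   22    0]
hose x 0.4 y [-0.083  0.021] z [0.093 0.32  0.386]
hose x 0.45 y [-0.05   0.092] z [0.196 0.299 0.406]
hose x 0.5 y [-0.037  0.133] z [0.136 0.273 0.397]
hose x 0.55 y [0.051 0.17 ] z [0.126 0.148 0.213]
hose x 0.6 y [0.113 0.201] z [0.102 0.174 0.238]
hose x 0.65 y [0.134 0.214] z [0.178 0.41  0.581]
hose x 0.7 y [0.145 0.337] z [0.055 0.42  0.489]
```

View pics/crop0.png

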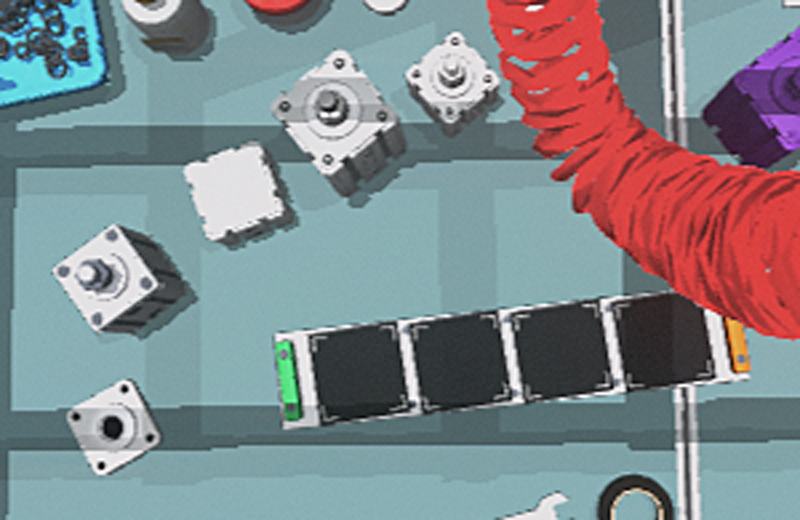

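Identified by height: small at (280,153), tall at (237,167), bare at (198,196) and medium at (152,228). The piece at (152,285) is only about 20 mm high, so it is a decoy. Next I measure exact poses and the hose and gun clearance.

```bash
cat > m.py <<'E'
from h import *
z=np.load("top0.npz"); W=cloud(z["d"],z["K"],z["E"]); ok=z["d"]>0; p=z["p"].astype(int)
for n,(u,v),top in [("small",(280,153),.062),("tall",(237,167),.125),("bare",(198,196),.058),("medium",(152,228),.096)]:
    m=np.zeros(ok.shape,np.uint8); m[v-32:v+33,u-32:u+33]=1
    m&=(ok&(abs(W[...,2]-top)<.008)).astype(np.uint8)
    k,lab,st,_=cv2.connectedComponentsWithStats(m); i=1+np.argmax(st[1:,4]); Q=W[lab==i]
    r=cv2.minAreaRect((Q[:,:2]*1000).astype(np.float32)); print(n,np.round(r[0],1),np.round(r[1],1),"ang",round(r[2],1),"z",round(np.median(Q[:,2]),4))
g=(p[...,1]>130)&(p[...,0]<100)&(p[...,2]<120)&ok; o=(p[...,0]>190)&(p[...,1]>90)&(p[...,1]<170)&(p[...,2]<80)&ok
for n,m in [("green",g),("orange",o)]:
    Q=W[m]; Q=Q[(Q[:,2]>.02)&(Q[:,2]<.04)&(Q[:,0]<.52)&(Q[:,0]>.35)]
    r=cv2.minAreaRect((Q[:,:2]*1000).astype(np.float32)); print(n,len(Q),np.round(r[0],1),np.round(r[1],1),round(r[2],1))
b=(p.max(-1)<70)&ok; b[:230]=0;b[295:]=0; b[:,225:]&=True
k,lab,st,c=cv2.connectedComponentsWithStats(b.astype(np.uint8))
for i in range(1,k):
    if st[i,4]>400:
        Q=W[lab==i]; r=cv2.minAreaRect((Q[:,:2]*1000).astype(np.float32)); print("blk",np.round(c[i]),np.round(r[0],1),np.round(r[1],1),round(r[2],1),"z",round(np.median(Q[:,2]),4))
E
python3 m.py; python3 - <<'E'
from h import *
A=[]
for n in ["top","side"]:
    z=np.load(n+"0.npz"); W=cloud(z["d"],z["K"],z["E"]); A.append(W[z["d"]>0])
A=np.vstack(A)
# min height of stuff above .05 in cells: x rows, y cols
print("cells minz-maxz(mm) above 50mm")
for x in np.arange(.3,.62,.04):
    s=f"{x:.2f} "
    for y in np.arange(-.36,.24,.04):
        q=A[(A[:,0]>=x)&(A[:,0]<x+.04)&(A[:,1]>=y)&(A[:,1]<y+.04)&(A[:,2]>.05)]
        s+=f"{q[:,2].min()*1000:4.0f}-{q[:,2].max()*1000:3.0f}" if len(q)>5 else "    .   "
    print(s)
print("cols y",np.round(np.arange(-.36,.24,.04),2))
E
```

```text
small [649.2 232.1] [53.2 52.3] ang 40.2 z 0.065
tall [612.8 313.4] [67.4 65.7] ang 38.1 z 0.1283
bare [568.9 395.5] [60.9 60.3] ang 19.4 z 0.0592
medium [503.2 478. ] [56.7 56.6] ang 36.2 z 0.0978
green 43 [427.9 359.2] [57.6 11.2] 8.2
orange 69 [450.6  21.8] [39.5 10.8] 7.8
blk [358. 253.] [454.3  74.1] [68.6 67.4] 7.5 z 0.0118
blk [320. 256.] [447.  151.8] [68.3 67.6] 8.4 z 0.0117
blk [282. 261.] [439.6 229.9] [68.6 68.6] 9.5 z 0.0118
blk [244. 265.] [432.4 306.7] [69.1 70.1] 9.7 z 0.0117
blk [490. 267.] [423.9 -73.9] [16.8 65.7] 80.3 z 0.2899
blk [ 16. 280.] [409.2 759.5] [10.1 61.1] 86.5 z 0.0344
cells minz-maxz(mm) above 50mm
0.30     .       .       .       .       .       .       .    310-324    .       .       .       .       .       .       .   
0.34   50-116    .       .       .       .       .    329-333 304-337    .       .       .       .       .       .       .   
0.38   50-113    .       .       .       .       .    239-336  90-336    .       .       .       .       .       .       .   
0.42   62-103    .       .       .       .       .     87-436  88-376 294-397 229-393 231-311    .       .       .       .   
0.46   50-112  99-114    .       .       .       .    328-346 313-338 227-409 155-390 153-352 127-254    .       .       .   
0.50   51-112  65-116    .       .       .       .       .    337-359 208-400 145-352 127-349  98-256 105-160    .       .   
0.54   51-110  58-117    .       .       .       .       .       .       .    198-308 115-268  71-218  72-160  88-130    .   
0.58   50-108  50-114    .     50- 54  50- 53  50- 56  50- 53 120-132  90-173  50-156    .     75-151  74-183  87-184  53- 66
cols y [-0.36 -0.32 -0.28 -0.24 -0.2  -0.16 -0.12 -0.08 -0.04 -0.    0.04  0.08
  0.12  0.16  0.2 ]
```

```bash
python3 - <<'E'
import numpy as np,json
P=np.array([.1475,-.48]); r=.5; a0=np.degrees(np.arctan2(-.48,.1475))
for c in range(2):
    rows=[]
    s=a0+c*53; S=r*np.array([np.cos(np.radians(s)),np.sin(np.radians(s))])
    for k in range(1,11):
        a=s+min(5.9*k,53); Q=r*np.array([np.cos(np.radians(a)),np.sin(np.radians(a))])-S
        rows.append({"tx":round(Q[0],3),"ty":round(Q[1],3),"az":round(min(5.1*k,46),1)})
    print(a0,s+53,S,json.dumps(rows))
E
```

```text
-72.91824313085768 -19.918243130857675 [ 0.14686799 -0.47794329] [{"tx": 0.048, "ty": 0.018, "az": 5.1}, {"tx": 0.095, "ty": 0.04, "az": 10.2}, {"tx": 0.138, "ty": 0.067, "az": 15.3}, {"tx": 0.179, "ty": 0.099, "az": 20.4}, {"tx": 0.216, "ty": 0.134, "az": 25.5}, {"tx": 0.25, "ty": 0.173, "az": 30.6}, {"tx": 0.279, "ty": 0.216, "az": 35.7}, {"tx": 0.304, "ty": 0.261, "az": 40.8}, {"tx": 0.323, "ty": 0.308, "az": 45.9}, {"tx": 0.323, "ty": 0.308, "az": 46}]
-72.91824313085768 33.081756869142325 [ 0.47008985 -0.17033946] [{"tx": 0.015, "ty": 0.049, "az": 5.1}, {"tx": 0.025, "ty": 0.1, "az": 10.2}, {"tx": 0.03, "ty": 0.151, "az": 15.3}, {"tx": 0.029, "ty": 0.202, "az": 20.4}, {"tx": 0.023, "ty": 0.254, "az": 25.5}, {"tx": 0.012, "ty": 0.304, "az": 30.6}, {"tx": -0.005, "ty": 0.353, "az": 35.7}, {"tx": -0.026, "ty": 0.4, "az": 40.8}, {"tx": -0.051, "ty": 0.443, "az": 45.9}, {"tx": -0.051, "ty": 0.443, "az": 46}]
```

step_arm(series=[{"tz": 0.06},{"tz": 0.12},{"tx": -0.01,"ty": 0.03,"tz": 0.18},{"tx": -0.02,"ty": 0.06,"tz": 0.23},{"tx": -0.03,"ty": 0.09,"tz": 0.28},{"tx": -0.036,"ty": 0.118,"tz": 0.33},{"tx": -0.036,"ty": 0.118,"tz": 0.337},{"tx": -0.036,"ty": 0.118,"tz": 0.337}], fingers=0.087)

```text
invalid input
```

step_arm(series=[{"tx": 0,"ty": 0,"tz": 0.06,"ax": 0,"ay": 0,"az": 0},{"tx": 0,"ty": 0,"tz": 0.12,"ax": 0,"ay": 0,"az": 0},{"tx": -0.01,"ty": 0.03,"tz": 0.18,"ax": 0,"ay": 0,"az": 0},{"tx": -0.02,"ty": 0.06,"tz": 0.23,"ax": 0,"ay": 0,"az": 0},{"tx": -0.03,"ty": 0.09,"tz": 0.28,"ax": 0,"ay": 0,"az": 0},{"tx": -0.036,"ty": 0.118,"tz": 0.33,"ax": 0,"ay": 0,"az": 0},{"tx": -0.036,"ty": 0.118,"tz": 0.337,"ax": 0,"ay": 0,"az": 0},{"tx": -0.036,"ty": 0.118,"tz": 0.337,"ax": 0,"ay": 0,"az": 0}])

```text
time_s: 1.1
ee_pos: [0.1472, -0.4796, 0.559]
eef_rot: [180.0, 0.0, -163.0]
contact_force: [-0.2, 0.2, 0.3]
grip_width: 0.0868
grasp_force: 0.0
```

step_arm(series=[{"tx": 0.048,"ty": 0.018,"tz": 0,"ax": 0,"ay": 0,"az": 5.1},{"tx": 0.095,"ty": 0.04,"tz": 0,"ax": 0,"ay": 0,"az": 10.2},{"tx": 0.138,"ty": 0.067,"tz": 0,"ax": 0,"ay": 0,"az": 15.3},{"tx": 0.179,"ty": 0.099,"tz": 0,"ax": 0,"ay": 0,"az": 20.4},{"tx": 0.216,"ty": 0.134,"tz": 0,"ax": 0,"ay": 0,"az": 25.5},{"tx": 0.25,"ty": 0.173,"tz": 0,"ax": 0,"ay": 0,"az": 30.6},{"tx": 0.279,"ty": 0.216,"tz": 0,"ax": 0,"ay": 0,"az": 35.7},{"tx": 0.304,"ty": 0.261,"tz": 0,"ax": 0,"ay": 0,"az": 40.8},{"tx": 0.323,"ty": 0.308,"tz": 0,"ax": 0,"ay": 0,"az": 46}])

```text
time_s: 2.22
ee_pos: [0.4716, -0.17, 0.556]
eef_rot: [179.6, -0.1, -116.8]
contact_force: [0.8, -0.7, 0.4]
grip_width: 0.0868
grasp_force: 0.0
```

step_arm(series=[{"tx": 0.015,"ty": 0.049,"tz": 0,"ax": 0,"ay": 0,"az": 5.1},{"tx": 0.025,"ty": 0.1,"tz": 0,"ax": 0,"ay": 0,"az": 10.2},{"tx": 0.03,"ty": 0.151,"tz": 0,"ax": 0,"ay": 0,"az": 15.3},{"tx": 0.029,"ty": 0.202,"tz": 0,"ax": 0,"ay": 0,"az": 20.4},{"tx": 0.023,"ty": 0.254,"tz": 0,"ax": 0,"ay": 0,"az": 25.5},{"tx": 0.012,"ty": 0.304,"tz": 0,"ax": 0,"ay": 0,"az": 30.6},{"tx": -0.005,"ty": 0.353,"tz": 0,"ax": 0,"ay": 0,"az": 35.7},{"tx": -0.026,"ty": 0.4,"tz": 0,"ax": 0,"ay": 0,"az": 40.8},{"tx": -0.051,"ty": 0.443,"tz": 0,"ax": 0,"ay": 0,"az": 46},{"tx": -0.051,"ty": 0.443,"tz": 0,"ax": 0,"ay": 0,"az": 46}])

```text
time_s: 3.48
ee_pos: [0.4179, 0.2745, 0.556]
eef_rot: [179.6, -0.2, -70.7]
contact_force: [0.0, -0.6, -0.5]
grip_width: 0.0869
grasp_force: 0.0
```

```bash
python3 - <<'E'
from rig import arm, eyes
import cv2,numpy as np
p,d=eyes.capture("wrist"); c=eyes.calibration("wrist")
cv2.imwrite("pics/w1.png",p[:,:,::-1]); np.savez("w1.npz",p=p,d=d,K=c["camera_matrix"],E=c["extrinsics"]); print(c)
E
```

```text
{'camera_matrix': array([[292.2945599 ,   0.        , 281.97661285],
       [  0.        , 292.2945599 , 210.19938338],
       [  0.        ,   0.        ,   1.        ]]), 'extrinsics': array([[-0.94471911, -0.31490188, -0.09133785,  0.44234319],
       [-0.32784785,  0.91117938,  0.24953543,  0.2039359 ],
       [ 0.00464599,  0.26568581, -0.96404848,  0.71889636],
       [ 0.        ,  0.        ,  0.        ,  1.        ]])}
```

View pics/w1.png

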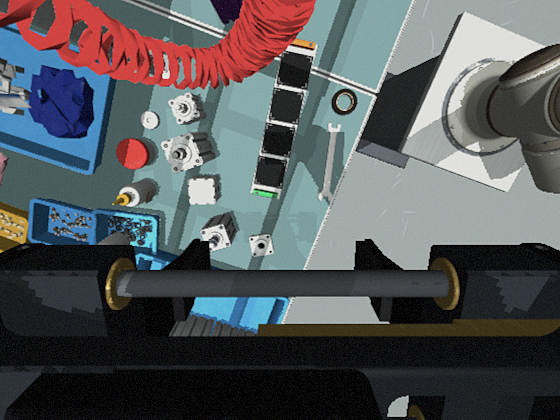

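The wrist view shows the strip around (280,120), the bare cylinder at (202,191), small at (185,109), tall at (183,152) and medium at (217,234). I'll cross-measure from this camera.

```bash
python3 - <<'E'
from h import *
z=np.load("w1.npz"); W=cloud(z["d"],z["K"],z["E"]); ok=z["d"]>0; p=z["p"].astype(int)
for n,(x,y),top in [("small",(.649,.232),.062),("tall",(.613,.313),.125),("bare",(.569,.3955),.058),("medium",(.503,.478),.096)]:
    m=(ok&(abs(W[...,2]-top)<.012)&(abs(W[...,0]-x)<.055)&(abs(W[...,1]-y)<.055)).astype(np.uint8)
    k,lab,st,_=cv2.connectedComponentsWithStats(m); i=1+np.argmax(st[1:,4]); Q=W[lab==i]
    r=cv2.minAreaRect((Q[:,:2]*1000).astype(np.float32)); print(n,np.round(r[0],1),np.round(r[1],1),"ang",round(r[2],1),"z",round(np.median(Q[:,2]),4))
b=(p.max(-1)<70)&ok&(abs(W[...,2]-.012)<.015)&(abs(W[...,0]-.44)<.07)&(W[...,1]>.02)&(W[...,1]<.36)
k,lab,st,c=cv2.connectedComponentsWithStats(b.astype(np.uint8))
for i in range(1,k):
    if st[i,4]>250:
        Q=W[lab==i]; r=cv2.minAreaRect((Q[:,:2]*1000).astype(np.float32)); print("blk",np.round(c[i]),np.round(r[0],1),np.round(r[1],1),round(r[2],1),"z",round(np.median(Q[:,2]),4))
E
```

```text
small [650.9 230.2] [53.3 52.6] ang 38.7 z 0.0648
tall [614.6 311.5] [66.5 65.9] ang 38.0 z 0.1278
bare [571.2 393.7] [60.5 60.1] ang 19.1 z 0.0586
medium [505.8 475.8] [56.  55.5] ang 35.8 z 0.0971
blk [294.  69.] [455.4  72.4] [68.9 68.1] 9.6 z 0.0107
blk [286. 106.] [448.3 150.3] [67.1 67.1] 8.6 z 0.0109
blk [278. 140.] [441.  228.1] [67.6 68.2] 8.5 z 0.0107
blk [270. 172.] [433.7 306.2] [68.5 69.1] 9.6 z 0.0107
```

step_arm(series=[{"tx": 0.03,"ty": 0.03,"tz": -0.04,"ax": 0,"ay": 0,"az": 0},{"tx": 0.06,"ty": 0.055,"tz": -0.08,"ax": 0,"ay": 0,"az": 0},{"tx": 0.09,"ty": 0.08,"tz": -0.12,"ax": 0,"ay": 0,"az": 0},{"tx": 0.12,"ty": 0.105,"tz": -0.16,"ax": 0,"ay": 0,"az": 0},{"tx": 0.151,"ty": 0.1235,"tz": -0.2,"ax": 0,"ay": 0,"az": 0},{"tx": 0.151,"ty": 0.1235,"tz": -0.26,"ax": 0,"ay": 0,"az": 0},{"tx": 0.151,"ty": 0.1235,"tz": -0.32,"ax": 0,"ay": 0,"az": 0},{"tx": 0.151,"ty": 0.1235,"tz": -0.38,"ax": 0,"ay": 0,"az": 0},{"tx": 0.151,"ty": 0.1235,"tz": -0.41,"ax": 0,"ay": 0,"az": 0},{"tx": 0.151,"ty": 0.1235,"tz": -0.41,"ax": 0,"ay": 0,"az": 0}])

```text
time_s: 4.78
ee_pos: [0.569, 0.3917, 0.1448]
eef_rot: [179.5, -0.2, -71.1]
contact_force: [-0.4, 0.3, 1.0]
grip_width: 0.087
grasp_force: 0.0
```

step_arm(series=[{"tx": 0.001,"ty": 0.003,"tz": -0.04,"ax": 0,"ay": 0,"az": 0.3},{"tx": 0.001,"ty": 0.003,"tz": -0.08,"ax": 0,"ay": 0,"az": 0.3},{"tx": 0.001,"ty": 0.003,"tz": -0.118,"ax": 0,"ay": 0,"az": 0.3},{"tx": 0.001,"ty": 0.003,"tz": -0.118,"ax": 0,"ay": 0,"az": 0.3},{"tx": 0.001,"ty": 0.003,"tz": -0.118,"ax": 0,"ay": 0,"az": 0.3}])

```text
time_s: 5.4
ee_pos: [0.5727, 0.3987, 0.0342]
eef_rot: [-179.8, 0.1, -70.7]
contact_force: [-0.5, -0.1, -0.5]
grip_width: 0.0872
grasp_force: 0.0
```

step_arm(series=[{"tx": 0,"ty": 0,"tz": 0,"ax": 0,"ay": 0,"az": 0},{"tx": 0,"ty": 0,"tz": 0,"ax": 0,"ay": 0,"az": 0},{"tx": 0,"ty": 0,"tz": 0,"ax": 0,"ay": 0,"az": 0},{"tx": 0,"ty": 0,"tz": 0,"ax": 0,"ay": 0,"az": 0},{"tx": 0,"ty": 0,"tz": 0,"ax": 0,"ay": 0,"az": 0},{"tx": 0,"ty": 0,"tz": 0,"ax": 0,"ay": 0,"az": 0}], fingers=0.03, grip_force=45)

```text
time_s: 6.15
ee_pos: [0.569, 0.3972, 0.032]
eef_rot: [179.8, -0.1, -70.7]
contact_force: [-4.9, -0.5, 4.2]
grip_width: 0.0593
grasp_force: 44.9
```

```bash
python3 - <<'E'
from rig import arm, eyes
import numpy as np
for i in range(3): eyes.capture("wrist"); o=arm.get_obs(); print(np.round(o["ee_pos"],4),o["eef_rot"].round(1),o["grip_width"],o["grasp_force"],o["contact_force"].round(1))
E
```

```text
[0.569  0.3972 0.032 ] [ 1.798e+02 -1.000e-01 -7.070e+01] 0.059442502877596205 44.94844295550138 [-5.9 -1.4  3.9]
[0.569  0.3972 0.032 ] [ 1.798e+02 -1.000e-01 -7.070e+01] 0.05943129753669117 44.94832978583872 [-5.7  0.1  4.9]
[0.569  0.3972 0.032 ] [ 1.798e+02 -1.000e-01 -7.070e+01] 0.06023308706797596 44.94847655296326 [-4.5 -0.8  4.1]
```

step_arm(series=[{"tx": 0,"ty": 0,"tz": 0.04,"ax": 0,"ay": 0,"az": 0},{"tx": 0,"ty": 0,"tz": 0.08,"ax": 0,"ay": 0,"az": 0},{"tx": -0.034,"ty": -0.022,"tz": 0.08,"ax": 0,"ay": 0,"az": -3.2},{"tx": -0.068,"ty": -0.044,"tz": 0.08,"ax": 0,"ay": 0,"az": -6.4},{"tx": -0.102,"ty": -0.066,"tz": 0.08,"ax": 0,"ay": 0,"az": -9.6},{"tx": -0.136,"ty": -0.088,"tz": 0.08,"ax": 0,"ay": 0,"az": -12.8},{"tx": -0.136,"ty": -0.088,"tz": 0.07,"ax": 0,"ay": 0,"az": -12.8},{"tx": -0.136,"ty": -0.088,"tz": 0.05,"ax": 0,"ay": 0,"az": -12.8},{"tx": -0.136,"ty": -0.088,"tz": 0.03,"ax": 0,"ay": 0,"az": -12.8},{"tx": -0.136,"ty": -0.088,"tz": 0.03,"ax": 0,"ay": 0,"az": -12.8}])

```text
time_s: 7.55
ee_pos: [0.4335, 0.3083, 0.0589]
eef_rot: [179.7, -0.2, -83.5]
contact_force: [-0.2, -0.7, -5.8]
grip_width: 0.0594
grasp_force: 45.0
```

```bash
cat > o.py <<'E'
from rig import arm, eyes
import numpy as np,sys
for i in range(int(sys.argv[1])): eyes.capture("wrist")
o=arm.get_obs(); print(o["time_s"],np.round(o["ee_pos"],4),o["eef_rot"].round(1),o["grip_width"].round(4),o["grasp_force"].round(1),o["contact_force"].round(1))
E
python3 o.py 4
```

```text
Traceback (most recent call last):
  File "o.py", line 4, in <module>
    o=arm.get_obs(); print(o["time_s"],np.round(o["ee_pos"],4),o["eef_rot"].round(1),o["grip_width"].round(4),o["grasp_force"].round(1),o["contact_force"].round(1))
                                                                                     ^^^^^^^^^^^^^^^^^^^^^
AttributeError: 'float' object has no attribute 'round'
```

step_arm(series=[{"tx": -0.001,"ty": 0.001,"tz": -0.01,"ax": 0,"ay": 0,"az": 0},{"tx": -0.001,"ty": 0.001,"tz": -0.018,"ax": 0,"ay": 0,"az": 0},{"tx": -0.001,"ty": 0.001,"tz": -0.02,"ax": 0,"ay": 0,"az": 0},{"tx": -0.001,"ty": 0.001,"tz": -0.02,"ax": 0,"ay": 0,"az": 0},{"tx": -0.001,"ty": 0.001,"tz": -0.02,"ax": 0,"ay": 0,"az": 0}])

```text
time_s: 8.38
ee_pos: [0.4335, 0.3107, 0.042]
eef_rot: [180.0, -0.0, -83.5]
contact_force: [-3.8, -0.2, 2.8]
grip_width: 0.0596
grasp_force: 44.9
```

step_arm(series=[{"tx": 0,"ty": 0,"tz": 0,"ax": 0,"ay": 0,"az": 0},{"tx": 0,"ty": 0,"tz": 0,"ax": 0,"ay": 0,"az": 0},{"tx": 0,"ty": 0,"tz": 0,"ax": 0,"ay": 0,"az": 0},{"tx": 0,"ty": 0,"tz": 0,"ax": 0,"ay": 0,"az": 0},{"tx": 0,"ty": 0,"tz": 0,"ax": 0,"ay": 0,"az": 0},{"tx": 0,"ty": 0,"tz": 0.04,"ax": 0,"ay": 0,"az": 0},{"tx": 0,"ty": 0,"tz": 0.1,"ax": 0,"ay": 0,"az": 0},{"tx": 0,"ty": 0,"tz": 0.16,"ax": 0,"ay": 0,"az": 0},{"tx": 0,"ty": 0,"tz": 0.2,"ax": 0,"ay": 0,"az": 0},{"tx": 0,"ty": 0,"tz": 0.2,"ax": 0,"ay": 0,"az": 0}], fingers=0.087)

```text
time_s: 9.62
ee_pos: [0.4352, 0.3122, 0.2456]
eef_rot: [-179.6, 0.3, -83.5]
contact_force: [-0.2, 0.5, -0.3]
grip_width: 0.0874
grasp_force: 0.0
```

```bash
sed -i 's/o\["grip_width"\].round(4)/round(o["grip_width"],4)/;s/o\["grasp_force"\].round(1)/round(o["grasp_force"],1)/' o.py; python3 o.py 1
cat > f.py <<'E'
from h import *
from rig import eyes
import sys
H=dict(small=.062,tall=.125,bare=.058,medium=.096)
G=dict(small=(.650,.231),tall=(.6137,.3125),bare=(.433,.3065),medium=(.5045,.477))
def find(name,guess,cam="top",dz=0):
    d=eyes.capture(cam)[1]; c=eyes.calibration(cam); W=cloud(d,c["camera_matrix"],c["extrinsics"])
    m=((d>0)&(abs(W[...,2]-H[name]-dz)<.01)&(abs(W[...,0]-guess[0])<.055)&(abs(W[...,1]-guess[1])<.055)).astype(np.uint8)
    k,lab,st,_=cv2.connectedComponentsWithStats(m); 
    if k<2: return print(cam,name,"none")
    i=1+np.argmax(st[1:,4]); Q=W[lab==i]; r=cv2.minAreaRect((Q[:,:2]*1000).astype(np.float32))
    print(cam,name,np.round(r[0],1),np.round(r[1],1),round(r[2],1),"z",round(float(np.median(Q[:,2])),4))
if __name__=="__main__":
    a=sys.argv; find(a[1],(float(a[2]),float(a[3])),a[4],float(a[5]))
E
python3 f.py bare .433 .3065 side .01; python3 f.py bare .433 .3065 top .01;python3 f.py bare .433 .3065 wrist .01;python3 f.py small .65 .231 side 0; python3 f.py small .65 .231 top 0
```

```text
9.675 [0.434  0.3113 0.2429] [-179.9    0.2  -83.5] 0.0871 0.0 [-0.9  0.1 -0.7]
side bare [434.4 310.4] [60.2 61.9] 7.0 z 0.0661
top bare [435.2 290.7] [59.7 23.4] 6.4 z 0.0692
wrist bare [433.5 308.4] [60.  60.4] 7.1 z 0.0672
side small [654.8 229.9] [52.4 43.7] 37.9 z 0.0629
top small [649.1 232. ] [53.3 52.2] 39.8 z 0.0654
```

step_arm(series=[{"tx": 0.043,"ty": -0.016,"tz": 0,"ax": 0,"ay": 0,"az": 6},{"tx": 0.086,"ty": -0.032,"tz": 0,"ax": 0,"ay": 0,"az": 12},{"tx": 0.13,"ty": -0.048,"tz": 0,"ax": 0,"ay": 0,"az": 18},{"tx": 0.165,"ty": -0.061,"tz": 0,"ax": 0,"ay": 0,"az": 24},{"tx": 0.19,"ty": -0.07,"tz": 0,"ax": 0,"ay": 0,"az": 30},{"tx": 0.2165,"ty": -0.08,"tz": 0,"ax": 0,"ay": 0,"az": 33},{"tx": 0.2165,"ty": -0.08,"tz": 0,"ax": 0,"ay": 0,"az": 33},{"tx": 0.2165,"ty": -0.08,"tz": -0.02,"ax": 0,"ay": 0,"az": 33}])

```text
time_s: 10.92
ee_pos: [0.6508, 0.2311, 0.2219]
eef_rot: [-179.9, -0.0, -50.5]
contact_force: [-0.8, 0.0, -0.0]
grip_width: 0.0871
grasp_force: 0.0
```

```bash
python3 o.py 1; python3 f.py small .65 .231 wrist 0;python3 f.py tall .6137 .3125 wrist 0
```

```text
10.975 [0.6485 0.2307 0.2175] [ 1.797e+02  1.000e-01 -5.060e+01] 0.0869 0.0 [-0.9  0.4 -3.8]
wrist small [659.9 213.4] [ 4.5 11. ] 50.8 z 0.0638
wrist tall [621.8 338.2] [23.5 36.5] 35.3 z 0.1282
```

step_arm(series=[{"tx": 0,"ty": 0,"tz": -0.03,"ax": 0,"ay": 0,"az": 0},{"tx": 0,"ty": 0,"tz": -0.06,"ax": 0,"ay": 0,"az": 0},{"tx": 0,"ty": 0,"tz": -0.09,"ax": 0,"ay": 0,"az": 0},{"tx": 0,"ty": 0,"tz": -0.11,"ax": 0,"ay": 0,"az": 0},{"tx": 0,"ty": 0,"tz": -0.12,"ax": 0,"ay": 0,"az": 0}])

```text
time_s: 11.7
ee_pos: [0.6498, 0.2311, 0.101]
eef_rot: [179.9, -0.0, -50.5]
contact_force: [0.3, -0.1, -0.0]
grip_width: 0.0868
grasp_force: 0.0
```

step_arm(series=[{"tx": 0,"ty": 0,"tz": -0.02,"ax": 0,"ay": 0,"az": 0},{"tx": 0,"ty": 0,"tz": -0.04,"ax": 0,"ay": 0,"az": 0},{"tx": 0,"ty": 0,"tz": -0.055,"ax": 0,"ay": 0,"az": 0},{"tx": 0,"ty": 0,"tz": -0.062,"ax": 0,"ay": 0,"az": 0},{"tx": 0,"ty": 0,"tz": -0.062,"ax": 0,"ay": 0,"az": 0},{"tx": 0,"ty": 0,"tz": -0.062,"ax": 0,"ay": 0,"az": 0}])

```text
time_s: 12.45
ee_pos: [0.6509, 0.2311, 0.0405]
eef_rot: [-179.9, -0.0, -50.5]
contact_force: [0.1, 0.3, 0.4]
grip_width: 0.0874
grasp_force: 0.0
```

step_arm(series=[{"tx": 0,"ty": 0,"tz": 0,"ax": 0,"ay": 0,"az": 0},{"tx": 0,"ty": 0,"tz": 0,"ax": 0,"ay": 0,"az": 0},{"tx": 0,"ty": 0,"tz": 0,"ax": 0,"ay": 0,"az": 0},{"tx": 0,"ty": 0,"tz": 0,"ax": 0,"ay": 0,"az": 0},{"tx": 0,"ty": 0,"tz": 0,"ax": 0,"ay": 0,"az": 0},{"tx": 0,"ty": 0,"tz": 0,"ax": 0,"ay": 0,"az": 0},{"tx": 0,"ty": 0,"tz": 0,"ax": 0,"ay": 0,"az": 0}], fingers=0.03, grip_force=45)

```text
time_s: 13.32
ee_pos: [0.6509, 0.2312, 0.0397]
eef_rot: [-179.9, -0.0, -50.5]
contact_force: [2.0, 0.7, -0.1]
grip_width: 0.0515
grasp_force: 45.0
```

step_arm(series=[{"tx": 0,"ty": 0,"tz": 0.04,"ax": 0,"ay": 0,"az": 0},{"tx": 0,"ty": 0,"tz": 0.09,"ax": 0,"ay": 0,"az": 0},{"tx": -0.04,"ty": 0,"tz": 0.09,"ax": 0,"ay": 0,"az": -5},{"tx": -0.08,"ty": -0.001,"tz": 0.09,"ax": 0,"ay": 0,"az": -11},{"tx": -0.12,"ty": -0.001,"tz": 0.09,"ax": 0,"ay": 0,"az": -17},{"tx": -0.16,"ty": -0.001,"tz": 0.09,"ax": 0,"ay": 0,"az": -24},{"tx": -0.19,"ty": -0.002,"tz": 0.09,"ax": 0,"ay": 0,"az": -30},{"tx": -0.2105,"ty": -0.002,"tz": 0.09,"ax": 0,"ay": 0,"az": -33},{"tx": -0.2105,"ty": -0.002,"tz": 0.06,"ax": 0,"ay": 0,"az": -33},{"tx": -0.2105,"ty": -0.002,"tz": 0.03,"ax": 0,"ay": 0,"az": -33}])

```text
time_s: 14.58
ee_pos: [0.4382, 0.2279, 0.0684]
eef_rot: [179.9, -0.1, -83.5]
contact_force: [0.1, 1.0, -3.7]
grip_width: 0.0513
grasp_force: 45.0
```

step_arm(series=[{"tx": 0,"ty": 0,"tz": 0,"ax": 0,"ay": 0,"az": 0},{"tx": 0,"ty": 0,"tz": -0.01,"ax": 0,"ay": 0,"az": 0},{"tx": 0,"ty": 0,"tz": -0.018,"ax": 0,"ay": 0,"az": 0},{"tx": 0,"ty": 0,"tz": -0.02,"ax": 0,"ay": 0,"az": 0},{"tx": 0,"ty": 0,"tz": -0.02,"ax": 0,"ay": 0,"az": 0},{"tx": 0,"ty": 0,"tz": -0.02,"ax": 0,"ay": 0,"az": 0}])

```text
time_s: 15.32
ee_pos: [0.4401, 0.2291, 0.0498]
eef_rot: [-180.0, 0.0, -83.5]
contact_force: [0.3, 0.1, -3.3]
grip_width: 0.0517
grasp_force: 45.0
```

step_arm(series=[{"tx": 0,"ty": 0,"tz": -0.001,"ax": 0,"ay": 0,"az": 0},{"tx": 0,"ty": 0,"tz": -0.001,"ax": 0,"ay": 0,"az": 0},{"tx": 0,"ty": 0,"tz": -0.001,"ax": 0,"ay": 0,"az": 0}])

```text
time_s: 15.7
ee_pos: [0.4401, 0.2291, 0.0496]
eef_rot: [-180.0, 0.0, -83.5]
contact_force: [-2.6, -0.9, 6.8]
grip_width: 0.0514
grasp_force: 45.0
```

step_arm(series=[{"tx": 0,"ty": 0,"tz": 0,"ax": 0,"ay": 0,"az": 0},{"tx": 0,"ty": 0,"tz": 0,"ax": 0,"ay": 0,"az": 0},{"tx": 0,"ty": 0,"tz": 0,"ax": 0,"ay": 0,"az": 0},{"tx": 0,"ty": 0,"tz": 0,"ax": 0,"ay": 0,"az": 0},{"tx": 0,"ty": 0,"tz": 0,"ax": 0,"ay": 0,"az": 0},{"tx": 0,"ty": 0,"tz": 0.04,"ax": 0,"ay": 0,"az": 0},{"tx": 0,"ty": 0,"tz": 0.1,"ax": 0,"ay": 0,"az": 0},{"tx": 0,"ty": 0,"tz": 0.16,"ax": 0,"ay": 0,"az": 0},{"tx": 0,"ty": 0,"tz": 0.2,"ax": 0,"ay": 0,"az": 0},{"tx": 0,"ty": 0,"tz": 0.2,"ax": 0,"ay": 0,"az": 0}], fingers=0.087)

```text
time_s: 16.95
ee_pos: [0.4412, 0.23, 0.2524]
eef_rot: [-179.6, 0.3, -83.5]
contact_force: [-0.2, -0.8, -1.1]
grip_width: 0.0869
grasp_force: 0.0
```

```bash
python3 o.py 1; python3 f.py small .44 .229 wrist .01;python3 f.py bare .433 .308 wrist .01; python3 f.py small .44 .229 side .01; python3 f.py medium .5045 .477 top 0;  python3 f.py medium .5045 .477 side 0
```

```text
17.0 [0.44   0.2292 0.2498] [-1.799e+02  1.000e-01 -8.350e+01] 0.0872 0.0 [-0.6 -0.2 -0.3]
wrist small [438.7 228.6] [51.8 52.2] 6.3 z 0.0721
wrist bare [433.6 303.5] [59.9 52.2] 7.0 z 0.0666
side small [440.8 231.9] [52.  54.8] 5.9 z 0.0722
top medium [503.  477.7] [57.2 56.6] 35.7 z 0.0978
side medium [504.7 480.2] [56.8 56.6] 35.4 z 0.0947
```

step_arm(series=[{"tx": 0.013,"ty": 0.05,"tz": 0,"ax": 0,"ay": 0,"az": 6},{"tx": 0.026,"ty": 0.1,"tz": 0,"ax": 0,"ay": 0,"az": 12},{"tx": 0.039,"ty": 0.15,"tz": 0,"ax": 0,"ay": 0,"az": 18},{"tx": 0.052,"ty": 0.2,"tz": -0.01,"ax": 0,"ay": 0,"az": 24},{"tx": 0.0645,"ty": 0.248,"tz": -0.03,"ax": 0,"ay": 0,"az": 29.5},{"tx": 0.0645,"ty": 0.248,"tz": -0.05,"ax": 0,"ay": 0,"az": 29.5},{"tx": 0.0645,"ty": 0.248,"tz": -0.09,"ax": 0,"ay": 0,"az": 29.5},{"tx": 0.0645,"ty": 0.248,"tz": -0.12,"ax": 0,"ay": 0,"az": 29.5},{"tx": 0.0645,"ty": 0.248,"tz": -0.14,"ax": 0,"ay": 0,"az": 29.5},{"tx": 0.0645,"ty": 0.248,"tz": -0.14,"ax": 0,"ay": 0,"az": 29.5}])

```text
time_s: 18.5
ee_pos: [0.5032, 0.4754, 0.105]
eef_rot: [179.6, -0.1, -54.0]
contact_force: [-0.7, 0.2, 0.4]
grip_width: 0.0873
grasp_force: 0.0
```

step_arm(series=[{"tx": 0,"ty": 0,"tz": -0.02,"ax": 0,"ay": 0,"az": 0},{"tx": 0,"ty": 0,"tz": -0.034,"ax": 0,"ay": 0,"az": 0},{"tx": 0,"ty": 0,"tz": -0.036,"ax": 0,"ay": 0,"az": 0},{"tx": 0,"ty": 0,"tz": -0.036,"ax": 0,"ay": 0,"az": 0},{"tx": 0,"ty": 0,"tz": -0.036,"ax": 0,"ay": 0,"az": 0}])

```text
time_s: 19.12
ee_pos: [0.5047, 0.4773, 0.0735]
eef_rot: [-179.9, 0.0, -54.0]
contact_force: [0.7, 0.0, -0.5]
grip_width: 0.0873
grasp_force: 0.0
```

step_arm(series=[{"tx": 0,"ty": 0,"tz": 0,"ax": 0,"ay": 0,"az": 0},{"tx": 0,"ty": 0,"tz": 0,"ax": 0,"ay": 0,"az": 0},{"tx": 0,"ty": 0,"tz": 0,"ax": 0,"ay": 0,"az": 0},{"tx": 0,"ty": 0,"tz": 0,"ax": 0,"ay": 0,"az": 0},{"tx": 0,"ty": 0,"tz": 0,"ax": 0,"ay": 0,"az": 0},{"tx": 0,"ty": 0,"tz": 0,"ax": 0,"ay": 0,"az": 0},{"tx": 0,"ty": 0,"tz": 0,"ax": 0,"ay": 0,"az": 0}], fingers=0.03, grip_force=50)

```text
time_s: 20.0
ee_pos: [0.5046, 0.4771, 0.0727]
eef_rot: [-180.0, 0.0, -54.0]
contact_force: [1.4, 0.6, 0.2]
grip_width: 0.0554
grasp_force: 50.0
```

step_arm(series=[{"tx": 0,"ty": 0,"tz": 0.05,"ax": 0,"ay": 0,"az": 0},{"tx": 0,"ty": 0,"tz": 0.1,"ax": 0,"ay": 0,"az": 0},{"tx": -0.005,"ty": -0.03,"tz": 0.14,"ax": 0,"ay": 0,"az": -3},{"tx": -0.013,"ty": -0.08,"tz": 0.14,"ax": 0,"ay": 0,"az": -9},{"tx": -0.022,"ty": -0.13,"tz": 0.14,"ax": 0,"ay": 0,"az": -15},{"tx": -0.031,"ty": -0.18,"tz": 0.14,"ax": 0,"ay": 0,"az": -20},{"tx": -0.04,"ty": -0.23,"tz": 0.14,"ax": 0,"ay": 0,"az": -25},{"tx": -0.049,"ty": -0.28,"tz": 0.14,"ax": 0,"ay": 0,"az": -29.5},{"tx": -0.057,"ty": -0.326,"tz": 0.14,"ax": 0,"ay": 0,"az": -29.5},{"tx": -0.057,"ty": -0.326,"tz": 0.14,"ax": 0,"ay": 0,"az": -29.5}])

```text
time_s: 21.25
ee_pos: [0.4442, 0.1472, 0.2109]
eef_rot: [179.7, -0.1, -83.7]
contact_force: [0.5, 1.1, -5.7]
grip_width: 0.0556
grasp_force: 50.0
```

step_arm(series=[{"tx": 0,"ty": 0,"tz": 0,"ax": 0,"ay": 0,"az": 0},{"tx": 0,"ty": 0,"tz": -0.03,"ax": 0,"ay": 0,"az": 0},{"tx": 0,"ty": 0,"tz": -0.06,"ax": 0,"ay": 0,"az": 0},{"tx": 0,"ty": 0,"tz": -0.09,"ax": 0,"ay": 0,"az": 0},{"tx": 0,"ty": 0,"tz": -0.115,"ax": 0,"ay": 0,"az": 0},{"tx": 0,"ty": 0,"tz": -0.126,"ax": 0,"ay": 0,"az": 0},{"tx": 0,"ty": 0,"tz": -0.129,"ax": 0,"ay": 0,"az": 0},{"tx": 0,"ty": 0,"tz": -0.129,"ax": 0,"ay": 0,"az": 0},{"tx": 0,"ty": 0,"tz": -0.129,"ax": 0,"ay": 0,"az": 0}])

```text
time_s: 22.38
ee_pos: [0.4479, 0.1513, 0.0845]
eef_rot: [-179.9, 0.1, -83.5]
contact_force: [-0.6, -0.0, -4.5]
grip_width: 0.056
grasp_force: 50.0
```

step_arm(series=[{"tx": 0,"ty": 0,"tz": -0.001,"ax": 0,"ay": 0,"az": 0},{"tx": 0,"ty": 0,"tz": -0.0015,"ax": 0,"ay": 0,"az": 0},{"tx": 0,"ty": 0,"tz": -0.0015,"ax": 0,"ay": 0,"az": 0}])

```text
time_s: 22.75
ee_pos: [0.4475, 0.1509, 0.0826]
eef_rot: [-180.0, 0.0, -83.5]
contact_force: [-0.7, 0.3, -0.9]
grip_width: 0.0555
grasp_force: 50.0
```

step_arm(series=[{"tx": 0,"ty": 0,"tz": 0,"ax": 0,"ay": 0,"az": 0},{"tx": 0,"ty": 0,"tz": 0,"ax": 0,"ay": 0,"az": 0},{"tx": 0,"ty": 0,"tz": 0,"ax": 0,"ay": 0,"az": 0},{"tx": 0,"ty": 0,"tz": 0,"ax": 0,"ay": 0,"az": 0},{"tx": 0,"ty": 0,"tz": 0,"ax": 0,"ay": 0,"az": 0},{"tx": 0,"ty": 0,"tz": 0.04,"ax": 0,"ay": 0,"az": 0},{"tx": 0,"ty": 0,"tz": 0.09,"ax": 0,"ay": 0,"az": 0},{"tx": 0,"ty": 0,"tz": 0.14,"ax": 0,"ay": 0,"az": 0},{"tx": 0,"ty": 0,"tz": 0.16,"ax": 0,"ay": 0,"az": 0},{"tx": 0,"ty": 0,"tz": 0.16,"ax": 0,"ay": 0,"az": 0}], fingers=0.087)

```text
time_s: 24.0
ee_pos: [0.4479, 0.1513, 0.2435]
eef_rot: [-179.8, 0.1, -83.5]
contact_force: [0.3, -0.2, -0.9]
grip_width: 0.0872
grasp_force: 0.0
```

```bash
python3 o.py 1; python3 f.py medium .4477 .151 wrist .01;python3 f.py medium .4477 .151 side .01; python3 f.py tall .6137 .3125 top 0;  python3 f.py tall .6137 .3125 side 0
```

```text
24.05 [0.447  0.1509 0.2419] [-180.     0.   -83.5] 0.087 0.0 [ 0.4 -0.4  0. ]
wrist medium [446.6 151.5] [57.1 56.1] 6.6 z 0.1051
side medium [448.6 154.4] [56.2 60.2] 6.8 z 0.1048
top tall [610.2 312.2] [66.3 65.7] 33.7 z 0.1285
side tall [611.9 313.9] [66.3 68.5] 33.6 z 0.1253
```

step_arm(series=[{"tx": 0.033,"ty": 0.032,"tz": 0,"ax": 0,"ay": 0,"az": 6},{"tx": 0.066,"ty": 0.064,"tz": 0,"ax": 0,"ay": 0,"az": 12},{"tx": 0.099,"ty": 0.096,"tz": 0,"ax": 0,"ay": 0,"az": 18},{"tx": 0.132,"ty": 0.128,"tz": 0,"ax": 0,"ay": 0,"az": 24},{"tx": 0.164,"ty": 0.16,"tz": 0,"ax": 0,"ay": 0,"az": 27.2},{"tx": 0.164,"ty": 0.16,"tz": -0.02,"ax": 0,"ay": 0,"az": 27.2},{"tx": 0.164,"ty": 0.16,"tz": -0.04,"ax": 0,"ay": 0,"az": 27.2},{"tx": 0.164,"ty": 0.16,"tz": -0.05,"ax": 0,"ay": 0,"az": 27.2},{"tx": 0.164,"ty": 0.16,"tz": -0.05,"ax": 0,"ay": 0,"az": 27.2},{"tx": 0.164,"ty": 0.16,"tz": -0.05,"ax": 0,"ay": 0,"az": 27.2}])

```text
time_s: 25.5
ee_pos: [0.6117, 0.311, 0.1929]
eef_rot: [-179.9, -0.0, -56.3]
contact_force: [-0.1, 0.0, -0.0]
grip_width: 0.087
grasp_force: 0.0
```

step_arm(series=[{"tx": 0,"ty": 0,"tz": -0.03,"ax": 0,"ay": 0,"az": 0},{"tx": 0,"ty": 0,"tz": -0.055,"ax": 0,"ay": 0,"az": 0},{"tx": 0,"ty": 0,"tz": -0.075,"ax": 0,"ay": 0,"az": 0},{"tx": 0,"ty": 0,"tz": -0.085,"ax": 0,"ay": 0,"az": 0},{"tx": 0,"ty": 0,"tz": -0.0885,"ax": 0,"ay": 0,"az": 0},{"tx": 0,"ty": 0,"tz": -0.0885,"ax": 0,"ay": 0,"az": 0},{"tx": 0,"ty": 0,"tz": -0.0885,"ax": 0,"ay": 0,"az": 0}])

```text
time_s: 26.38
ee_pos: [0.6118, 0.3112, 0.1046]
eef_rot: [-179.9, 0.0, -56.3]
contact_force: [-0.0, -0.8, 0.2]
grip_width: 0.087
grasp_force: 0.0
```

step_arm(series=[{"tx": 0,"ty": 0,"tz": 0,"ax": 0,"ay": 0,"az": 0},{"tx": 0,"ty": 0,"tz": 0,"ax": 0,"ay": 0,"az": 0},{"tx": 0,"ty": 0,"tz": 0,"ax": 0,"ay": 0,"az": 0},{"tx": 0,"ty": 0,"tz": 0,"ax": 0,"ay": 0,"az": 0},{"tx": 0,"ty": 0,"tz": 0,"ax": 0,"ay": 0,"az": 0},{"tx": 0,"ty": 0,"tz": 0,"ax": 0,"ay": 0,"az": 0}], fingers=0.04, grip_force=58)

```text
time_s: 27.12
ee_pos: [0.6116, 0.3111, 0.1038]
eef_rot: [-179.9, -0.0, -56.3]
contact_force: [1.2, 1.7, 1.6]
grip_width: 0.0661
grasp_force: 58.0
```

step_arm(series=[{"tx": 0,"ty": 0,"tz": 0.04,"ax": 0,"ay": 0,"az": 0},{"tx": 0,"ty": 0,"tz": 0.08,"ax": 0,"ay": 0,"az": 0},{"tx": 0,"ty": 0,"tz": 0.12,"ax": 0,"ay": 0,"az": 0},{"tx": -0.015,"ty": -0.03,"tz": 0.155,"ax": 0,"ay": 0,"az": -4},{"tx": -0.04,"ty": -0.07,"tz": 0.16,"ax": 0,"ay": 0,"az": -9},{"tx": -0.07,"ty": -0.11,"tz": 0.16,"ax": 0,"ay": 0,"az": -14},{"tx": -0.1,"ty": -0.15,"tz": 0.16,"ax": 0,"ay": 0,"az": -20},{"tx": -0.13,"ty": -0.195,"tz": 0.16,"ax": 0,"ay": 0,"az": -25},{"tx": -0.1565,"ty": -0.238,"tz": 0.16,"ax": 0,"ay": 0,"az": -27.2},{"tx": -0.1565,"ty": -0.238,"tz": 0.16,"ax": 0,"ay": 0,"az": -27.2}])

```text
time_s: 28.38
ee_pos: [0.4492, 0.0694, 0.2604]
eef_rot: [179.4, -0.1, -83.7]
contact_force: [0.6, 1.2, -9.0]
grip_width: 0.0655
grasp_force: 58.2
```

step_arm(series=[{"tx": 0,"ty": 0,"tz": 0,"ax": 0,"ay": 0,"az": 0},{"tx": 0,"ty": 0,"tz": -0.03,"ax": 0,"ay": 0,"az": 0},{"tx": 0,"ty": 0,"tz": -0.06,"ax": 0,"ay": 0,"az": 0},{"tx": 0,"ty": 0,"tz": -0.09,"ax": 0,"ay": 0,"az": 0},{"tx": 0,"ty": 0,"tz": -0.12,"ax": 0,"ay": 0,"az": 0},{"tx": 0,"ty": 0,"tz": -0.14,"ax": 0,"ay": 0,"az": 0},{"tx": 0,"ty": 0,"tz": -0.148,"ax": 0,"ay": 0,"az": 0},{"tx": 0,"ty": 0,"tz": -0.148,"ax": 0,"ay": 0,"az": 0},{"tx": 0,"ty": 0,"tz": -0.148,"ax": 0,"ay": 0,"az": 0}])

```text
time_s: 29.5
ee_pos: [0.4556, 0.0735, 0.116]
eef_rot: [-179.9, 0.0, -83.5]
contact_force: [-0.3, -0.0, -9.5]
grip_width: 0.0653
grasp_force: 58.1
```

step_arm(series=[{"tx": 0,"ty": 0,"tz": -0.001,"ax": 0,"ay": 0,"az": 0},{"tx": 0,"ty": 0,"tz": -0.002,"ax": 0,"ay": 0,"az": 0},{"tx": 0,"ty": 0,"tz": -0.002,"ax": 0,"ay": 0,"az": 0},{"tx": 0,"ty": 0,"tz": -0.002,"ax": 0,"ay": 0,"az": 0}])

```text
time_s: 30.0
ee_pos: [0.455, 0.0729, 0.1139]
eef_rot: [-180.0, 0.0, -83.5]
contact_force: [0.1, -0.2, -6.4]
grip_width: 0.0654
grasp_force: 58.2
```

Nearly touching (the load is starting to transfer), so release and rise.

step_arm(series=[{"tx": 0,"ty": 0,"tz": -0.0005,"ax": 0,"ay": 0,"az": 0},{"tx": 0,"ty": 0,"tz": -0.0005,"ax": 0,"ay": 0,"az": 0},{"tx": 0,"ty": 0,"tz": -0.0005,"ax": 0,"ay": 0,"az": 0}])

```text
time_s: 30.38
ee_pos: [0.4551, 0.0727, 0.1138]
eef_rot: [-180.0, -0.0, -83.5]
contact_force: [-2.6, -2.3, 2.0]
grip_width: 0.0656
grasp_force: 58.2
```

step_arm(series=[{"tx": 0,"ty": 0,"tz": 0,"ax": 0,"ay": 0,"az": 0},{"tx": 0,"ty": 0,"tz": 0,"ax": 0,"ay": 0,"az": 0},{"tx": 0,"ty": 0,"tz": 0,"ax": 0,"ay": 0,"az": 0},{"tx": 0,"ty": 0,"tz": 0,"ax": 0,"ay": 0,"az": 0},{"tx": 0,"ty": 0,"tz": 0,"ax": 0,"ay": 0,"az": 0},{"tx": 0,"ty": 0,"tz": 0.03,"ax": 0,"ay": 0,"az": 0},{"tx": 0,"ty": 0,"tz": 0.07,"ax": 0,"ay": 0,"az": 0},{"tx": 0,"ty": 0,"tz": 0.12,"ax": 0,"ay": 0,"az": 0},{"tx": 0,"ty": 0,"tz": 0.16,"ax": 0,"ay": 0,"az": 0},{"tx": 0,"ty": 0,"tz": 0.16,"ax": 0,"ay": 0,"az": 0}], fingers=0.087)

```text
time_s: 31.62
ee_pos: [0.4565, 0.0735, 0.2766]
eef_rot: [-179.5, 0.1, -83.5]
contact_force: [0.6, -0.9, -1.0]
grip_width: 0.0868
grasp_force: 0.0
```

```bash
python3 o.py 1; for c in wrist side; do python3 f.py tall .455 .073 $c .01; python3 f.py medium .4477 .151 $c .01; python3 f.py small .44 .229 $c .01; python3 f.py bare .433 .3065 $c .01; done; python3 - <<'E'
from rig import eyes
import cv2
cv2.imwrite("pics/end.png",eyes.capture("side")[0][:,:,::-1])
E
```

```text
31.675 [0.4552 0.0732 0.2742] [-1.798e+02  1.000e-01 -8.350e+01] 0.087 0.0 [ 0.1  0.9 -1.5]
wrist tall [427.   90.1] [50.8 22.9] 54.9 z 0.1349
wrist medium [447.3 144.6] [56.1 44. ] 5.4 z 0.1053
wrist small [438.6 237.9] [52.6 34.8] 6.6 z 0.0736
wrist bare [453.6 255.2] [17.3  6.9] 0.1 z 0.0731
side tall [467.4  76.4] [89.4 69.7] 4.7 z 0.1355
side medium [448.3 154. ] [56.3 58.9] 6.0 z 0.1048
side small [440.7 232.8] [51.9 53. ] 5.8 z 0.0722
side bare [434.6 310.5] [59.8 62.4] 7.2 z 0.0661
```

View pics/end.png

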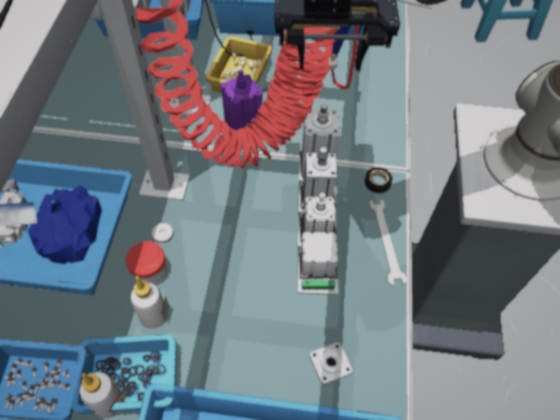

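The side view shows all four standing in a straight row at (321,125), (320,165), (320,208) and (319,250), from the tall one at orange to the bare one at green. The gripper is open and clear above them.

```bash
python3 -c "
from rig import arm
print(arm.close_job())"
```

```text
the job is handed in; nothing more can be done
None
```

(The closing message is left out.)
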